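# Clear the doorway and shut the little cupboard

### The arm

A 6-joint arm with a two-finger parallel gripper is mounted at the origin on a cart in front of the work surface, level with it; the furniture and walls round the work are solid. World frame = base frame: x ahead of the robot, y to its left, z up, the work surface at z = 0. Lengths are in m, angles in rad, forces in N, time in s.
With the tool pointing down it reaches from about 0.325 to 0.875 m from the base axis. Payload 4.4 kg.
Tool frame: the origin (TCP) lies on the mounting face of the last link; the fingertips stand bot.nose_length ahead of it and the grasp point (between the pads) lies 155 mm ahead of it (bot.nose_length is the distance from the TCP to the fingertips, in m); z points along the fingers, y is the line along which they close (so a half turn about z gives the same grasp; the last joint's range is limited). The gripper opens to 85 mm and grips with 20 to 120 N. Pads are 22 mm wide; open, the fingers measure 114 mm over their backs; the gripper's body (76 mm by 85 mm) begins 54 mm behind the grasp point. The pads swing forward as they close: fully open they stand 13 mm farther back than shut.
Start: joints at [-1.268, 0.207, 1.542, -0, 1.393, -0.15], TCP at [0.252, -0.517, 0.405] pointing down, gripper open.
Joint ranges: [-2.73, 2.73], [-0.86, 2.22], [0.23, 2.46], [-1.11, 4.25], [0.08, 2.63], [-2.82, 2.82]. Speed limits (rad/s): [2.79, 2.79, 3.14, 3.14, 3.14, 3.14].

### API

Orientations are given as [roll, pitch, yaw] about the fixed x, y, z axes, in that order (R = Rz(yaw) Ry(pitch) Rx(roll)).
In Python, from plant import bot gives the robot as it stands.
- The arm moves only by the shell command python3 -m jog 'ROWS'. ROWS is JSON, one flat list of numbers, 5 for each row, row after row: the closure, from 0 (fully open) to 1 (shut), then the shift along the tool's x, y, z in m, then the turn about the tool's z in rad. A call has 1 to 12 rows; each row is the pose to reach, as a shift and turn from the pose commanded when the call began, along the tool's axes at that moment; what a row does not reach only later rows make up. A row lasts 1/10 s, in which the tool goes at most 50 mm and 8.59 degrees, less where a joint would pass 70% of its speed; a pose out of reach is approached as far as the arm can. A call with a gripper value outside its range is refused whole. The fingers move at their own pace and stop on an object; the grip force is fixed at half the most. Time passes only in rows, so rows that repeat a pose let the fingers close. It gives the time, the measured TCP pose, the force, the opening and the grip force at its end, in the units of the state.
- bot.get_state(): the state, without advancing time (a new reading comes with each control period).
- bot.camera(name): name is "scene" or "side" or "wrist"; returns a dict with "image" (384x512x3 uint8, red, green, blue), "intrinsics" (3x3 intrinsics, pixels), "R" (3x3) and "t" (3): a world point X has camera coordinates R X + t. Camera axes: x right, y down, z forward; pixel columns grow to the right and rows downward; lengths in m; the calibration is good to about 2 mm. A picture is of the moment at which its call begins. There is no depth.
- bot.job_done(): hands the job in; it is judged then, once.
The state is a dict: "time_s": time; "q": joint angles; "joint_vel": joint speeds; "effort": joint torques, N m; "ee_pos": TCP position; "tool_rot": TCP orientation; "contact_force": force on the tool from outside, world axes, zero at the start; "ft_torque": the same for the moment, N m; "gripper_width": finger opening in m; "grasp_force": force on a finger pad.
Only numpy, scipy, OpenCV 4.12 (cv2) and the standard library are available. Lean on these libraries where they do the work, as an engineer would, in place of code of your own. Each camera call takes 0.05 s, during which the arm holds its last target. There are 200 camera calls.

### The job

The little wooden cupboard on the worktop stands open, and either the jam jar or the white mug is standing in the path of its door. Without gripping or lifting anything, gently slide that one across the worktop with the fingertips, upright, until it is out of the door's way, then push the door fully shut with the fingertips on its outside face. The door must not touch the jar or the mug, and everything else stays where it is.

Things in the scene. Friction and masses are not known exactly. Their poses are not given: they have to be found in the camera images.
- cupboard: fixed plain wooden countertop cupboard, 140 (x, depth) x 190 (y, width) x 102 mm high, closed top. Origin: centre of its underside on the worktop. Its own -x side is the open front (faces roughly the robot); +y is its left seen from the robot. The front of the carcass is at x = -70 mm; its floor is raised 12 mm
- cupboard_hinge (a point): point on the vertical hinge line at half height: the front left edge of the cupboard, at (-70, +95, 52) mm in the cupboard's frame
- cupboard_door (a joint): angle of the cupboard's one door (rad): 0 = fully shut, against a stop; grows as it swings open towards the robot (1.57 = at right angles to the front); at most 1.9. Hinged on the left edge, 190 mm wide from hinge line to free edge, 5 to 99 mm above the worktop, no knob. Turns lightly (about 0.4 N at the free edge), no spring or latch, stays where it is left
- door_outside (a point): centre of the door's flat outside face (2 mm raised border), which looks to the robot when shut and to the left when open. Site axes turn with the door: -x points out of this face, -y runs from hinge to free edge. It lies 95 mm from the hinge line and 16 mm out from the light-coloured inner face, which must not be pulled or pinched
- jam_jar: loose round glass jam jar with a lid, 62 mm diameter, 99 mm high, about 0.44 kg. Origin: centre of its underside; z up
- mug: loose white mug, bowl 81 mm diameter, 94 mm high, about 0.3 kg, with a handle on its -y side reaching 58 mm from the origin. Origin on the underside, 17 mm from the bowl's axis towards the handle; z up
- mug_bowl (a point): centre of the underside of the mug's bowl (on the bowl's axis); axes as the mug's
- salt_shaker: loose salt shaker, 44 mm diameter, 90 mm high, to the right of the cupboard; a bystander. Origin: centre of its underside
- recipe_pad: loose notepad 148 x 109 x 13 mm lying on top of the cupboard; a bystander. Origin: centre of its underside

How it is judged:
At the end, for the whole second after the job is handed in: The door is shut to within 0.03 rad and at rest; the jar and the mug both stand upright (within 0.1 rad), still, on the worktop; the one that was in the way has been moved more than 30 mm and the other less than 20 mm (value of joint cupboard_door below 0.03 rad and velocity of joint cupboard_door below 0.02 rad/s and linear speed of each of jam_jar, mug below 0.02 m/s and angle between each of jam_jar, mug's own z axis and vertical below 0.1 rad and height (world z) of each of jam_jar, mug below 0.01 m and ((distance of jam_jar from where it was at the start of the episode above 0.03 m and distance of mug from where it was at the start of the episode below 0.02 m) or (distance of mug from where it was at the start of the episode above 0.03 m and distance of jam_jar from where it was at the start of the episode below 0.02 m))); the robot touches nothing.
It fails at once if the jar or the mug is lifted (its origin rises over 12 mm) or tipped beyond 0.3 rad (height (world z) of any of jam_jar, mug above 0.012 m or angle between any of jam_jar, mug's own z axis and vertical above 0.3 rad).
It fails at once if the jar or the mug is pushed or squeezed hard (over 20 N) (contact force between the fingers and jam_jar above 20 N or contact force between the fingers and mug above 20 N).
It fails at once if the door touches the jar or the mug (over 0.5 N) (contact force between cupboard_door and jam_jar above 0.5 N or contact force between cupboard_door and mug above 0.5 N).
It fails at once if the door is pinched or pulled: the robot bears on its inner face (over 2 N) (contact force between any of the arm, the fingers and cupboard_door_c1 above 2 N).
It fails at once if the salt shaker or the notepad is moved over 20 mm (distance of any of salt_shaker, recipe_pad from where it was at the start of the episode above 0.02 m).
It also fails if it takes over 61 s, if anything falls off the work surface, if the arm or the gripper's body presses on something with over 40 N, if the wrist force passes 120 N, or if a joint passes its speed limit or range.

## Working session

There is one attempt and no reset: what is moved stays moved. The work goes in short steps, Python scripts to look and compute and a shell command to move; the robot and the scene stay as the last step left them, time stands still between calls to the robot, and variables do not carry over. Pictures are saved under pics/ and viewed, at most 10 in all, crops included, and the job is handed in when it is done.

```bash
mkdir -p pics; cat > h.py <<'E'
import numpy as np, cv2
from plant import bot
def snap(n,f):
    c=bot.camera(n); cv2.imwrite(f,c["image"][...,::-1]); np.savez(f[:-4]+".npz",K=c["intrinsics"],R=c["R"],t=c["t"]); return c
def ray(f,u,v,z):
    d=np.load(f[:-4]+".npz"); K,R,t=d["K"],d["R"],d["t"]
    o=-R.T@t; r=R.T@np.linalg.inv(K)@np.array([u,v,1.]); return o+r*(z-o[2])/r[2]
def proj(f,X):
    d=np.load(f[:-4]+".npz"); p=(d["K"]@(d["R"]@np.array(X,float).T+d["t"][:,None])); return (p[:2]/p[2]).T
E
python3 - <<'E'
from h import *
a=snap("scene","pics/a.png");b=snap("side","pics/b.png")
for n,c in (("scene",a),("side",b)): print(n,-c["R"].T@c["t"],c["R"][2])
s=bot.get_state();print(s["time_s"],s["ee_pos"],s["tool_rot"],bot.nose_length)
E
```

```text
scene [0.1715122  0.52947018 0.65316955] [ 0.45073547 -0.68868782 -0.56793188]
side [0.19622777 0.56739781 0.66820049] [ 0.41533499 -0.7084365  -0.57062647]
0.1 [ 0.25193974 -0.51649138  0.40360725] [-3.13949727e+00 -3.11988369e-04  4.53776891e-01] 0.1734
```

View pics/a.png

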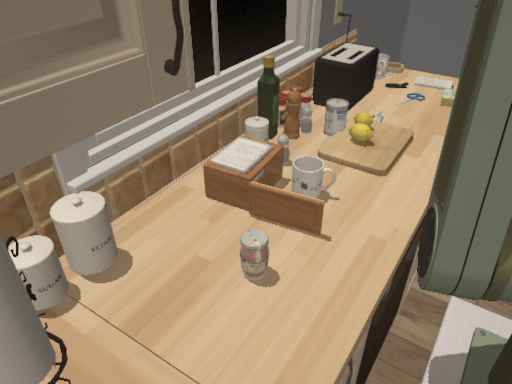

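View pics/b.png

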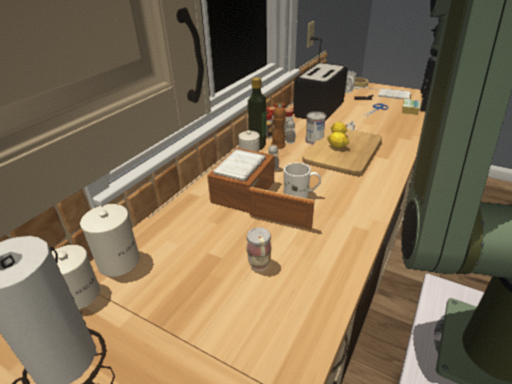

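The pictures show the door open towards the robot. The mug (~307,178 in scene) is inside the door's sweep, and the jar (~254,255) is outside it on the left. I'll enlarge to measure.

```bash
python3 - <<'E'
from h import *
i=cv2.imread("pics/a.png")[125:285,195:355]; cv2.imwrite("pics/a2.png",cv2.resize(i,None,fx=3.75,fy=3.75,interpolation=cv2.INTER_CUBIC))
E
```

```text
(no output)
```

View pics/a2.png

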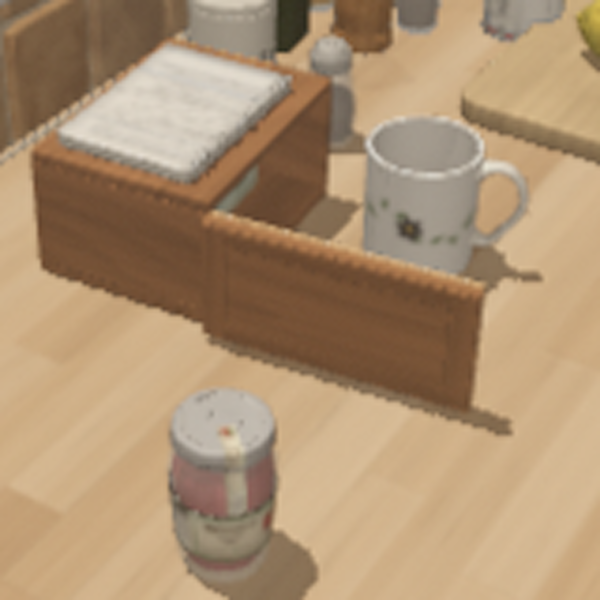

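```bash
python3 - <<'E'
from h import *
f="pics/a.png"
P=dict(hingeTop=(207,205,.102),backL=(37,153,.102),frontR=(332,83,.102),backR=(170,40,.102),doorHt=(208,214,.099),doorFt=(484,290,.099),doorFb=(470,407,.005),doorHb=(205,333,.005),backLb=(40,268,0),
rimL=(366,152,.094),rimR=(485,156,.094),rimT=(425,117,.094),rimB=(424,193,.094),hand=(528,200,.05),lidL=(170,425,.095),lidR=(276,425,.095),lidT=(223,389,.099),jarBase=(222,580,0),shk=(330,52,.085))
for k,(x,y,z) in P.items(): print(k,ray(f,195+x/3.75-.37,125+y/3.75-.37,z)[:2].round(4))
E
```

```text
hingeTop [ 0.642 -0.161]
backL [ 0.7748 -0.1506]
frontR [ 0.6563 -0.3464]
backR [ 0.7949 -0.3368]
doorHt [ 0.6381 -0.1563]
doorFt [ 0.4533 -0.1794]
doorFb [ 0.4541 -0.1808]
doorHb [ 0.6379 -0.1511]
backLb [ 0.7837 -0.1537]
rimL [ 0.5941 -0.2869]
rimR [ 0.5229 -0.3274]
rimT [ 0.5822 -0.3524]
rimB [ 0.5364 -0.2624]
hand [ 0.4989 -0.3573]
lidL [0.5439 0.0204]
lidR [ 0.496  -0.0111]
lidT [ 0.5339 -0.0164]
jarBase [0.5076 0.0247]
shk [ 0.6977 -0.4159]
```

The mug is the obstacle: its bowl centre is about (0.559, -0.307), 171 mm from the hinge at about (0.643, -0.158). The handle points towards the robot and right. I'll push it outwards from the hinge side with half-closed fingers, starting above the pre-contact point (0.589, -0.254).

```bash
python3 -m jog '[0.5,0.03,-0.006,0,-0.05, 0.5,0.07,-0.015,0,-0.11, 0.5,0.11,-0.023,0,-0.17, 0.5,0.15,-0.032,0.01,-0.23, 0.5,0.19,-0.04,0.01,-0.29, 0.5,0.23,-0.049,0.02,-0.35, 0.5,0.27,-0.057,0.03,-0.41, 0.5,0.31,-0.066,0.03,-0.47, 0.5,0.35,-0.074,0.04,-0.53, 0.5,0.39,-0.082,0.05,-0.59, 0.5,0.418,-0.088,0.05,-0.6, 0.5,0.418,-0.088,0.05,-0.6]'
python3 - <<'E'
from h import *
f="pics/c.png";c=snap("wrist",f);snap("scene","pics/d.png");print(c["R"][2],-c["R"].T@c["t"])
print(bot.get_state())
p=cv2.imread("pics/d.png")[60:300,160:400];w=cv2.imread(f)
cv2.imwrite("pics/cd.png",np.hstack([cv2.resize(w,(512,384)),cv2.resize(p,(288,384)) if 0 else cv2.resize(p,(384,384))])[:, :800])
E
```

```text
time_s: 1.3
ee_pos: [0.5913, -0.2514, 0.3533]
tool_rot: [-3.14, -0.001, 1.059]
contact_force: [-0.1, 0.9, 0.4]
gripper_width: 0.0427
grasp_force: 0.0
[-0.16227806 -0.28455777 -0.94482417] [ 0.63193904 -0.17677613  0.32228536]
{'time_s': 1.4, 'q': array([-5.41422909e-01,  3.87577410e-01,  1.41741902e+00, -5.90052984e-04,
        1.33807239e+00, -2.56855564e-02]), 'joint_vel': array([-0.03177467, -0.01634392,  0.00983917, -0.0054534 ,  0.00164486,
        0.00027287]), 'effort': array([ 1.04875859e+00, -4.50195694e+01, -2.86480969e+01,  1.04130227e-01,
       -1.51383685e-02,  7.70681072e-03]), 'ee_pos': array([ 0.58931465, -0.25390279,  0.35388087]), 'tool_rot': array([-3.14010219e+00,  5.35842303e-04,  1.05519588e+00]), 'contact_force': array([ 0.01919878, -0.25787232,  0.02038282]), 'ft_torque': array([-0.09175499,  0.00537014,  0.08855045]), 'grasp_force': 0.0, 'gripper_width': 0.042579774825040044}
```

View pics/cd.png

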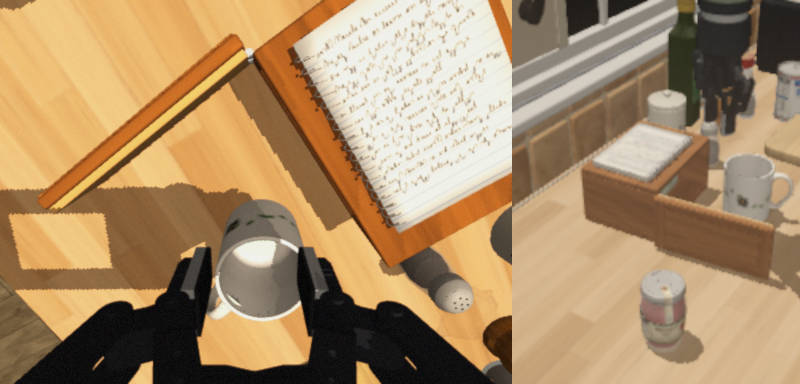

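The wrist view shows the mug rim centred near (261,279), the door from its hinge (248,50) to its free edge (48,204), and the cupboard's front edge from (258,52) to (388,262). I'll check these against the first measurement.

```bash
python3 - <<'E'
from h import *
f="pics/c.png"
for k,u,v,z in (("rimc",261,279,.094),("rimL",216,279,.094),("rimR",303,279,.094),("rimT",261,238,.094),("rimB",261,319,.094),("baseTop",259,202,.005),("hinge",256,52,.102),("frontR",390,264,.102),("doorH_out",237,36,.099),("doorF_out",39,200,.099),("doorF_in",58,209,.099),("doorH_in",246,55,.099),("handle",216,317,.05),("handleTop",222,292,.075)): print(k,ray(f,u,v,z)[:2].round(4))
E
```

```text
rimc [ 0.5616 -0.3123]
rimL [ 0.5293 -0.2942]
rimR [ 0.5918 -0.3292]
rimT [ 0.5798 -0.2795]
rimB [ 0.5421 -0.3475]
baseTop [ 0.5779 -0.2819]
hinge [ 0.6415 -0.1612]
frontR [ 0.6585 -0.3449]
doorH_out [ 0.6358 -0.1471]
doorF_out [ 0.4532 -0.1699]
doorF_in [ 0.4607 -0.1823]
doorH_in [ 0.6352 -0.1594]
handle [ 0.4857 -0.3556]
handleTop [ 0.5183 -0.3183]
```

Both views agree (mug centre ~(0.561, -0.312), hinge (0.642, -0.160)). I'll descend behind the mug.

```bash
python3 -m jog '[0.5,0,0,0.02,0, 0.5,0,0,0.045,0, 0.5,0,0,0.07,0, 0.5,0,0,0.095,0, 0.5,0,0,0.115,0, 0.5,0,0,0.13,0, 0.5,0,0,0.135,0, 0.5,0,0,0.135,0]'
python3 - <<'E'
from h import *
snap("scene","pics/e.png");snap("wrist","pics/f.png")
p=cv2.imread("pics/e.png")[110:270,190:350];w=cv2.imread("pics/f.png")
cv2.imwrite("pics/ef.png",np.hstack([cv2.resize(w,(400,300)),cv2.resize(p,(400,400))[60:360]]))
E
```

```text
time_s: 2.2
ee_pos: [0.5886, -0.2549, 0.2191]
tool_rot: [-3.14, 0.0, 1.053]
contact_force: [-0.3, 0.1, 0.3]
gripper_width: 0.0428
grasp_force: 0.0
```

View pics/ef.png

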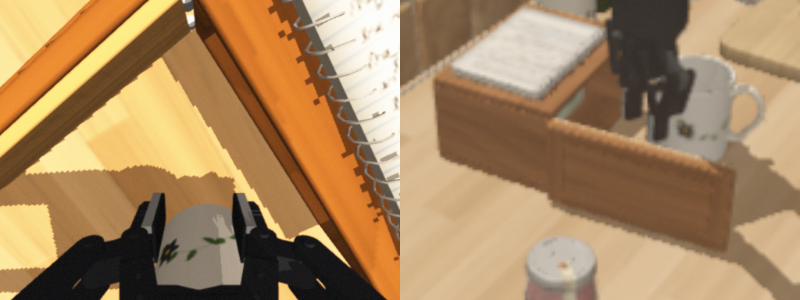

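The fingers are down between the door and the mug, both clear and straddling the bowl's near side. I'll start the gentle push.

```bash
python3 -m jog '[0.5,-0.005,0,0,0, 0.5,-0.009,0,0,0, 0.5,-0.012,0,0,0, 0.5,-0.015,0,0,0, 0.5,-0.018,0,0,0, 0.5,-0.021,0,0,0, 0.5,-0.024,0,0,0, 0.5,-0.027,0,0,0, 0.5,-0.03,0,0,0, 0.5,-0.033,0,0,0, 0.5,-0.037,0,0,0, 0.5,-0.041,0,0,0]'; python3 -m jog '[0.5,-0.004,0,0,0, 0.5,-0.008,0,0,0, 0.5,-0.012,0,0,0, 0.5,-0.016,0,0,0, 0.5,-0.02,0,0,0, 0.5,-0.024,0,0,0, 0.5,-0.028,0,0,0, 0.5,-0.032,0,0,0, 0.5,-0.036,0,0,0, 0.5,-0.04,0,0,0, 0.5,-0.043,0,0,0, 0.5,-0.043,0,0,0]'
python3 - <<'E'
from h import *
snap("scene","pics/g.png");snap("wrist","pics/i.png")
p=cv2.imread("pics/g.png")[110:270,190:350];w=cv2.imread("pics/i.png")
cv2.imwrite("pics/gi.png",np.hstack([cv2.resize(w,(400,300)),cv2.resize(p,(400,400))[30:330]]))
E
```

```text
time_s: 3.5
ee_pos: [0.5688, -0.2904, 0.2197]
tool_rot: [3.141, 0.0, 1.054]
contact_force: [2.6, 0.6, 1.0]
gripper_width: 0.0429
grasp_force: 1.2
time_s: 4.7
ee_pos: [0.5473, -0.328, 0.2195]
tool_rot: [-3.141, 0.001, 1.053]
contact_force: [1.0, 1.6, 0.1]
gripper_width: 0.0423
grasp_force: 0.6
```

View pics/gi.png

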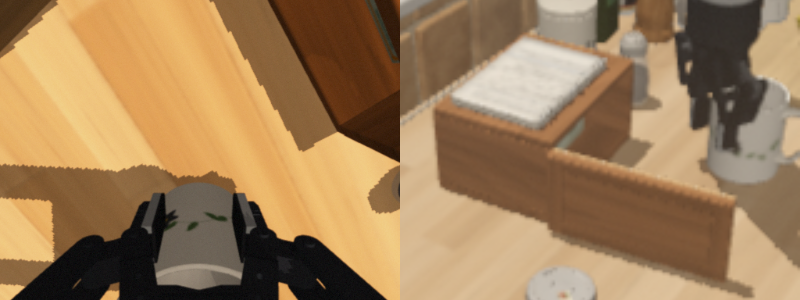

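The mug is upright and in the cradle, now about 239 mm from the hinge. I'll push 22 mm more, back off, and rise.

```bash
python3 -m jog '[0.5,-0.004,0,0,0, 0.5,-0.008,0,0,0, 0.5,-0.012,0,0,0, 0.5,-0.016,0,0,0, 0.5,-0.02,0,0,0, 0.5,-0.022,0,0,0, 0.5,-0.022,0,0,0, 0.5,-0.015,0,0,0, 0.5,-0.005,0,0,0, 0.5,0.005,0,0,0, 0.5,0.005,0,0,0]'; python3 -m jog '[0.5,0,0,-0.03,0, 0.5,0,0,-0.06,0, 0.5,0,0,-0.1,0, 0.5,0,0,-0.13,0, 0.8,0.03,0,-0.13,0, 1,0.06,0,-0.13,0, 1,0.08,0,-0.13,0, 1,0.08,0,-0.13,0, 1,0.08,0,-0.13,0]'
python3 - <<'E'
from h import *
c=snap("wrist","pics/j.png");snap("scene","pics/k.png")
p=cv2.imread("pics/k.png")[110:270,190:350];w=cv2.imread("pics/j.png")
cv2.imwrite("pics/jk.png",np.hstack([w,cv2.resize(p,(384,384))[:,:288]]))
E
```

```text
time_s: 5.9
ee_pos: [0.5509, -0.3214, 0.2195]
tool_rot: [-3.141, -0.0, 1.056]
contact_force: [-0.0, -0.1, 0.6]
gripper_width: 0.0423
grasp_force: 0.0
time_s: 6.8
ee_pos: [0.5897, -0.2533, 0.3496]
tool_rot: [-3.141, 0.001, 1.055]
contact_force: [-0.7, 0.1, -0.2]
gripper_width: -0.0003
grasp_force: 0.0
```

View pics/jk.png

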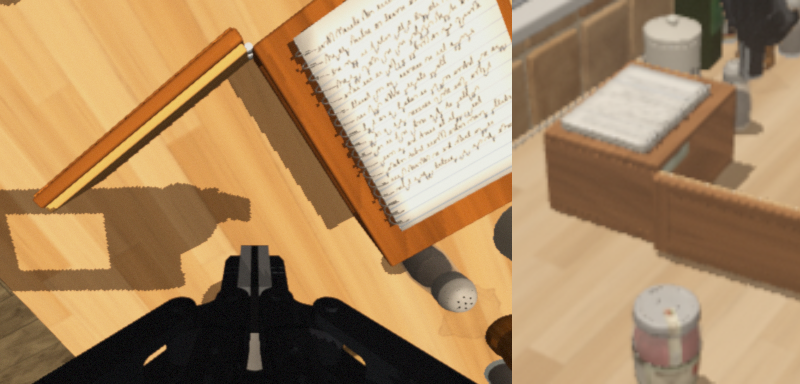

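The fingers are clear of everything and shut, and the door hasn't moved. The arm hides the mug, so I'll look again later. Next I'll go to the door's outside face and come down between it and the jar at (0.516, -0.123), turning so that tool +x points out of the face.

```bash
python3 -m jog '[1,0.015,-0.025,0,-0.12, 1,0.03,-0.05,0,-0.25, 1,0.045,-0.075,0,-0.38, 1,0.06,-0.1,0,-0.51, 1,0.076,-0.128,0,-0.638, 1,0.076,-0.128,0.03,-0.638, 1,0.076,-0.128,0.06,-0.638, 1,0.076,-0.128,0.09,-0.638, 1,0.076,-0.128,0.11,-0.638, 1,0.076,-0.128,0.125,-0.638, 1,0.076,-0.128,0.125,-0.638]'
python3 - <<'E'
from h import *
c=snap("wrist","pics/l.png");snap("scene","pics/m.png")
p=cv2.imread("pics/m.png")[110:290,200:380];w=cv2.imread("pics/l.png")
cv2.imwrite("pics/lm.png",np.hstack([cv2.resize(w,(340,255),interpolation=cv2.INTER_AREA),cv2.resize(p,(460,460))[:255]]) if 0 else np.hstack([cv2.copyMakeBorder(cv2.resize(w,(340,255)),0,205,0,0,0),cv2.resize(p,(460,460))]))
E
```

```text
time_s: 8.0
ee_pos: [0.5144, -0.1248, 0.2222]
tool_rot: [-3.137, -0.003, 1.69]
contact_force: [-0.1, 1.3, 0.1]
gripper_width: -0.0003
grasp_force: 0.0
```

View pics/lm.png

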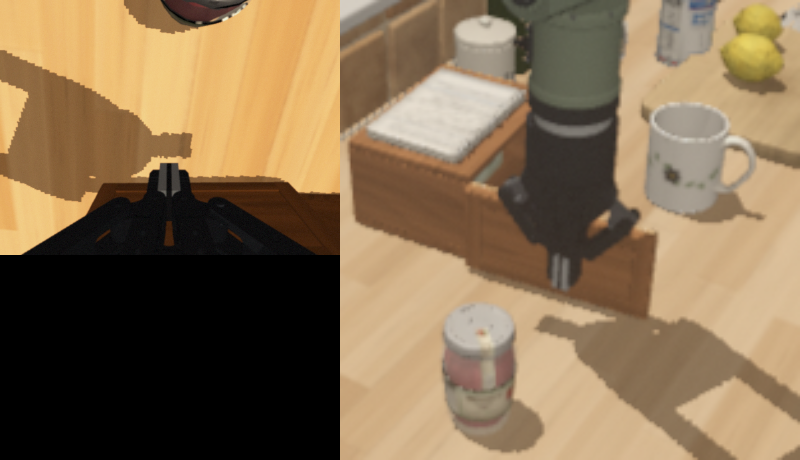

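The mug stands upright clear of the door (rim centre near (688,127) in the crop). The fingertips are at the door's outside face, clear of both the door and the jar. I'll verify the mug's distance and work out the arc.

```bash
python3 - <<'E'
from h import *
H=np.array([.6415,-.160])
m=ray("pics/m.png",200+348/2.556-.3,110+127/2.556-.3,.094)[:2]; print("mug",m,np.linalg.norm(m-H))
def P(deg,r=.12,gap=0):
    ph=np.deg2rad(deg);u=np.array([np.cos(ph),np.sin(ph)]);n=np.array([u[1],-u[0]]);return H+r*u+(.027+gap)*n, ph+np.pi*1.5
p0,y0=np.array([.5155,-.1235]),1.692
for a in (np.arange(-173,-145,4),np.arange(-149,-116,4),np.arange(-117,-84,4)):
    first=True
    for d in a:
        p,y=P(d); 
        if first and d>-173: p0,y0=p,y
        first=False
        x=np.array([np.cos(y0),np.sin(y0)]);yy=np.array([np.sin(y0),-np.cos(y0)])
        y=(y-y0+np.pi)%(2*np.pi)-np.pi
        print(d,(x@(p-p0)).round(4),(yy@(p-p0)).round(4),round(-y,3))
E
```

```text
mug [ 0.51157746 -0.37639669] 0.25240323740741516
-173 -0.0246 0.0006 -0.001
-169 -0.033 -0.0009 -0.071
-165 -0.0415 -0.0019 -0.141
-161 -0.0501 -0.0023 -0.21
-157 -0.0587 -0.0021 -0.28
-153 -0.0673 -0.0013 -0.35
-149 -0.0757 0.0001 -0.42
-149 0.0 0.0 -0.0
-145 -0.0084 -0.0016 -0.07
-141 -0.017 -0.0026 -0.14
-137 -0.0255 -0.003 -0.209
-133 -0.0341 -0.0028 -0.279
-129 -0.0427 -0.002 -0.349
-125 -0.0511 -0.0006 -0.419
-121 -0.0595 0.0014 -0.489
-117 -0.0677 0.0039 -0.559
-117 0.0 0.0 -0.0
-113 -0.0084 -0.0016 -0.07
-109 -0.017 -0.0026 -0.14
-105 -0.0255 -0.003 -0.209
-101 -0.0341 -0.0028 -0.279
-97 -0.0427 -0.002 -0.349
-93 -0.0511 -0.0006 -0.419
-89 -0.0595 0.0014 -0.489
-85 -0.0677 0.0039 -0.559
```

Clearance is ~20 mm beyond the door's 191 mm sweep. I'll swing the door now, in gentle stages.

```bash
python3 -m jog '[1,-0.006,0,0,0, 1,-0.012,0,0,0, 1,-0.018,0,0,0, 1,-0.022,0,0,0, 1,-0.025,0,0,0, 1,-0.033,-0.001,0,-0.07, 1,-0.041,-0.002,0,-0.14, 1,-0.050,-0.002,0,-0.21, 1,-0.059,-0.002,0,-0.28, 1,-0.067,-0.001,0,-0.35, 1,-0.076,0,0,-0.42]'; python3 -m jog '[1,-0.008,-0.002,0,-0.07, 1,-0.017,-0.003,0,-0.14, 1,-0.026,-0.003,0,-0.21, 1,-0.034,-0.003,0,-0.28, 1,-0.043,-0.002,0,-0.35, 1,-0.051,-0.001,0,-0.42, 1,-0.06,0.001,0,-0.49, 1,-0.068,0.004,0,-0.56]'
python3 - <<'E'
from h import *
snap("wrist","pics/n.png");snap("scene","pics/o.png")
p=cv2.imread("pics/o.png")[110:290,200:380];w=cv2.imread("pics/n.png")
cv2.imwrite("pics/no.png",np.hstack([cv2.resize(w,(512,384)),cv2.resize(p,(384,384))[:,:288]]))
E
```

```text
time_s: 9.2
ee_pos: [0.525, -0.1998, 0.2244]
tool_rot: [-3.141, -0.001, 2.115]
contact_force: [-0.5, 1.4, -0.9]
gripper_width: -0.0
grasp_force: 0.0
time_s: 10.0
ee_pos: [0.5634, -0.2562, 0.2243]
tool_rot: [-3.141, -0.002, 2.675]
contact_force: [-1.4, 0.5, 0.7]
gripper_width: 0.0002
grasp_force: 0.0
```

View pics/no.png

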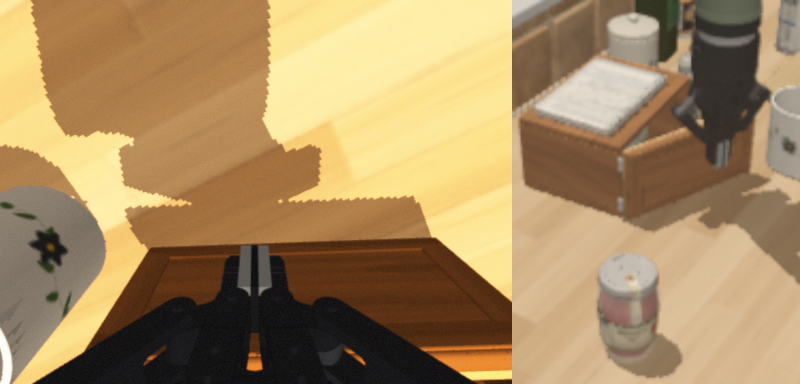

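The door follows the fingertips and is just passing its closest point to the mug, with a clear gap between its free edge (150,248) and the mug's side (100,250). I'll continue to shut.

```bash
python3 -m jog '[1,-0.008,-0.002,0,-0.07, 1,-0.017,-0.003,0,-0.14, 1,-0.026,-0.003,0,-0.21, 1,-0.034,-0.003,0,-0.28, 1,-0.043,-0.002,0,-0.35, 1,-0.051,-0.001,0,-0.42, 1,-0.056,0,0,-0.47, 1,-0.06,0.001,0,-0.5, 1,-0.062,0.002,0,-0.53, 1,-0.064,0.003,0,-0.55]'; python3 -m jog '[1,-0.001,0,0,0, 1,-0.002,0,0,0, 1,-0.003,0,0,0, 1,-0.003,0,0,0]'
```

```text
time_s: 11.1
ee_pos: [0.6216, -0.2822, 0.2245]
tool_rot: [3.141, -0.002, -3.06]
contact_force: [-6.8, -0.2, 1.6]
gripper_width: 0.0003
grasp_force: 0.0
time_s: 11.5
ee_pos: [0.6226, -0.2822, 0.2241]
tool_rot: [3.14, -0.008, -3.062]
contact_force: [-10.2, -1.0, 5.8]
gripper_width: 0.0
grasp_force: 0.0
```

The force rose to 10 N without motion, so the door is on its stop. I'll back off, rise and check.

```bash
python3 -m jog '[1,0.003,0,0,0, 1,0.008,0,0,0, 1,0.018,0,0,0, 1,0.035,0,0,0, 1,0.05,0,0,0, 1,0.05,0,-0.03,0, 1,0.05,0,-0.07,0, 1,0.05,0,-0.11,0, 1,0.08,0,-0.13,0, 1,0.1,0,-0.13,0, 1,0.1,0,-0.13,0, 1,0.1,0,-0.13,0]'
python3 - <<'E'
from h import *
snap("wrist","pics/q.png");snap("scene","pics/r.png")
p=cv2.imread("pics/r.png")[110:290,200:380];w=cv2.imread("pics/q.png")
cv2.imwrite("pics/qr.png",np.hstack([cv2.copyMakeBorder(cv2.resize(w,(340,255)),0,205,0,0,0),cv2.resize(p,(460,460),interpolation=cv2.INTER_CUBIC)]))
E
```

```text
time_s: 12.7
ee_pos: [0.525, -0.2899, 0.3547]
tool_rot: [3.141, 0.001, -3.062]
contact_force: [0.1, -0.3, 0.0]
gripper_width: -0.0001
grasp_force: 0.0
```

View pics/qr.png

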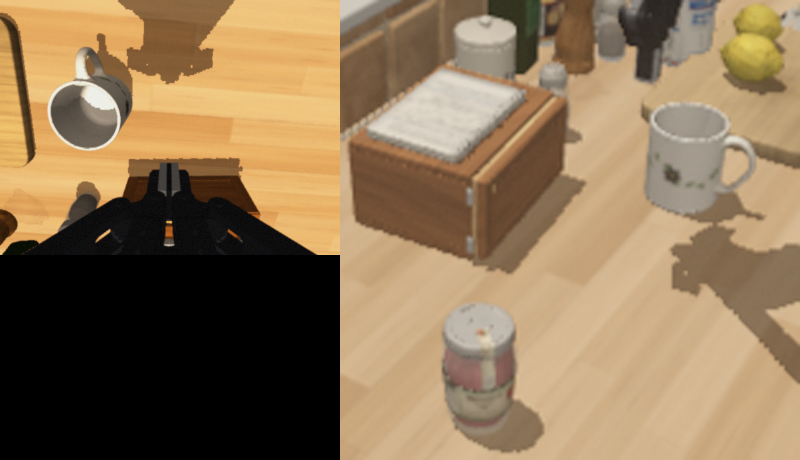

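The door is shut against the carcass, with the mug upright and clear and the jar, shaker and pad in place. I'll check numerically that the light stripe (the inner face's top edge) runs parallel to the front.

```bash
python3 - <<'E'
from h import *
f="pics/r.png"; g=cv2.imread(f)[...,1].astype(np.float32)
# stripe centre along rows
pts=[]
for v in range(152,180,3):
    u0=200+(477-340)/2.556+( (110+183/2.556)-v)*(83/83.)
    us=np.arange(int(u0)-7,int(u0)+8); r=g[v,us]; k=r.argmax(); w=slice(max(k-1,0),k+2); c=(us[w]*(r[w]-r.min())).sum()/(r[w]-r.min()).sum()
    pts.append(ray(f,c,v,.099)[:2]); print(v,round(float(c),2),r.astype(int),pts[-1].round(4))
p=np.array(pts);d=np.polyfit(p[:,1],p[:,0],1);print("stripe yaw",-d[0])
e=[ray(f,200+(x-340)/2.556-.3,110+y/2.556-.3,.102)[:2] for x,y in ((351,142),(447,66))];v=e[1]-e[0];print("back edge yaw",np.arctan2(v[0],-v[1]))
E
```

```text
152 279.91 [114  92 115 165 167 140 124 120 109 100  79  69  84 126 158] [ 0.6516 -0.321 ]
155 276.19 [108  86 118 171 166 141 125 123 112  97  75  66  67  70  72] [ 0.6517 -0.3016]
158 273.91 [111  89 116 177 182 148 125 122 115 101  79  70  68  72  65] [ 0.6485 -0.2847]
161 270.91 [110  90 115 175 182 149 126 124 117 104  82  69  69  68  70] [ 0.6471 -0.2671]
164 267.92 [112  92 115 174 181 150 126 123 118 103  87  73  69  67  69] [ 0.6456 -0.25  ]
167 265.0 [109  90  98 154 179 154 125 124 117 100  93  77  68  68  70] [ 0.6441 -0.2334]
170 262.0 [107  89 102 153 171 154 130 124 119 105  96  79  67  70  71] [ 0.6427 -0.217 ]
173 259.07 [107  88  88 137 173 155 129 123 120 108 100  81  70  68  70] [ 0.6412 -0.2011]
176 256.01 [107  89 101 152 172 156 129 123 121 109  98  83  69  68  69] [ 0.6401 -0.1854]
179 253.02 [ 85  86 100 152 172 157 137 124 122 110  98  86  70  69  67] [ 0.6388 -0.1701]
stripe yaw 0.08973344295149821
back edge yaw 0.07359657925660618
```

The seam has the same width all the way along and runs parallel to the front (0.09 rad, matching the cupboard's yaw). The door is shut, so I'll hand in.

```bash
python3 -c "
from plant import bot
print(bot.job_done())"
```

```text
the job is handed in; nothing more can be done
None
```

I slid the mug upright about 80 mm out of the door's path and pushed the door shut against its stop; the jar, shaker and notepad looked unmoved in the last pictures, and the job is handed in, though the hand-in call returned no verdict.

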